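Turn the parts carousel to the pointer

ROBOT

A 6-joint arm with a two-finger parallel gripper is mounted at the origin on the work surface. World frame = base frame: x ahead of the robot, y to its left, z up, the work surface at z = 0. Lengths are in m, angles in rad, forces in N, time in s.
With the tool pointing down it reaches from about 0.325 to 0.85 m from the base axis. Payload 4.4 kg.
Tool frame: the origin (TCP) lies midway between the tips of the shut fingers; the grasp point (between the pads) lies 19 mm behind it; z points along the fingers, y is the line along which they close (so a half turn about z gives the same grasp; the last joint's range is limited). The gripper opens to 94 mm and grips with 3 to 60 N. Pads are 16 mm wide; open, the fingers measure 119 mm over their backs; the gripper's body (75 mm by 177 mm) begins 78 mm behind the grasp point.
Start: joints at [-1.258, 0.207, 1.542, -0, 1.393, -0.15], TCP at [0.257, -0.515, 0.178] pointing down, gripper open.
Joint ranges: [-2.73, 2.73], [-0.86, 2.22], [0.23, 2.46], [-1.11, 4.25], [0.08, 2.63], [-2.82, 2.82]. Speed limits (rad/s): [2.79, 2.79, 3.14, 3.14, 3.14, 3.14].

INTERFACE

Orientations are given as a rotation vector (axis times angle).
In Python, from plant import bot gives the robot as it stands.
- The arm moves only by the tool move_arm, never from a script. Its argument "motion" is a list of rows, each a list of 2 entries, a list of its own where there are three numbers: the shift along the tool's x, y, z in mm, then the turn, a rotation vector about the tool's x, y, z in rad. In form: [[[tx, ty, tz], [rx, ry, rz]], ...]. A call has 1 to 10 rows; each row shifts and turns the commanded pose from where the row before left it, along the tool's axes as they then stand; what a row does not reach is not made up. A row lasts 1/10 s, in which the tool goes at most 50 mm and 8.59 degrees, less where a joint would pass 70% of its speed; a pose out of reach is approached as far as the arm can. A call is refused whole if a number of a shift passes 50 or a number of a turn 0.15, either way. A call with a gripper value outside its range is refused whole. "gripper" is the finger opening in mm, from 0 to 94, set as the call begins (left out, the last holds). The fingers move at their own pace and stop on an object; the grip force is fixed at half the most. Time passes only in rows, so rows that do not move let the fingers close. It gives the time, the measured TCP pose, the force, the opening and the grip force at its end, in the units of the state.
- bot.state(): the state, without advancing time (a new reading comes with each control period).
- bot.grab_frame(name): name is "side" or "top" or "wrist"; returns a dict with "frame" (400x640x3 uint8, red, green, blue), "depth" (400x640 float32, m along the optical axis (not along the pixel's ray), 0 where there is no reading), "camera_matrix" (3x3 intrinsics, pixels), "world_from_camera" (4x4, takes a point from camera to world coordinates); the wrist camera has in their place "tool_from_camera" (4x4, takes a point from camera to tool coordinates, whose origin is the TCP and whose axes are the flange's). Camera axes: x right, y down, z forward; pixel columns grow to the right and rows downward; lengths in m; the calibration is good to about 2 mm. A picture is of the moment at which its call begins: read the wrist's pose just before it.
- bot.finish_job(): hands the job in; it is judged then, once.
Trained networks look in a picture, given as the dict that the camera call returned (one of the last four; its "shot" number tells which), for a name from the list of things; names that differ only in an ending like _2 or _b are one class to them, and where a whole thing is asked for, a point or a joint stands for the part that bears it (a point fixed in the world has none). Each returns a list of dicts, best first, with "score" (0 to 1); they miss things now and then, are a little off and sometimes report something else, mostly with a low value. They report only what shows in the picture. A call takes as long as a camera call. They do not tell look-alikes from the thing itself.
- bot.cut_out(picture, query): "region" (400x640 bool, what is visible of it) and "box" ([left, top, width, height] in pixels, round what is visible of it).
The state is a dict: "clock": time; "joint_positions": joint angles; "qd": joint speeds; "effort": joint torques, N m; "ee_pos": TCP position; "ee_rot": TCP orientation; "wrist_force": force on the tool from outside, world axes, zero at the start; "torque": the same for the moment, N m; "gripper_width": finger opening in m; "grasp_force": force on a finger pad.
Only numpy, scipy, OpenCV 4.12 (cv2) and the standard library are available. Lean on these libraries where they do the work, as an engineer would, in place of code of your own. Each camera call takes 0.05 s, during which the arm holds its last target. There are 200 camera calls.

TASK

Turn the parts carousel by pushing a fingertip against the upright studs on its rim until the square tin (the other five tins are round) stands squarely in line with the pointer on the fixed foot, and leave it at rest there. Turn it steadily without flinging it, do not push on the tins, and leave the lidded can on the middle standing where it is. Nothing is to be picked up, and the other things on the bench stay where they are.

Things in the scene. Friction and masses are not known exactly. Their poses are not given: they have to be found in the camera images.
- turntable: Fixed foot of the carousel, a grey disc 170 mm across, bolted to the bench. Origin on the bench at the turning axis; its own -x axis runs along the aluminium pointer, z up. Above it turns a wooden disc, 280 mm across, underside 30 mm and top face 42 mm above the bench, carrying studs and tins.
- carousel (a joint): Turning angle of the disc, rad: 0 (or a whole turn, 6.283) when the square tin stands exactly at the pointer, growing anticlockwise seen from above. Starts between 0.9 and 5.4; no stop in reach either way. Friction takes a push of about 2.5 N at a stud; the disc stops almost at once when no longer pushed.
- square_tin (a point): Centre of the mouth of the square steel tin, 52 x 52 mm, 42 mm high, open-topped, fixed to the disc with its centre 68 mm from the turning axis; this point is 84 mm above the bench. The other five tins are round, 42 mm across, same height and radius, at 60 degree steps. No tin reaches past 98 mm from the axis; the contents (bolts, pins, balls) stay below the mouths.
- pointer (a point): Middle of the diamond-shaped end (36 x 36 mm) of the flat aluminium pointer that sticks out from the fixed foot under the disc; this point is 180 mm from the turning axis, 18 mm above the bench, roughly on the robot's side of the carousel.
- hub (a point): Point on the turning axis on the disc's top face. Six upright round steel studs stand on the disc: 12 mm diameter, axes 128 mm from this axis, tops 34 mm above the face, 60 degrees apart, each midway (30 degrees) between two neighbouring tins. They are fixed firmly to the disc.
- hub_can: Loose lidded steel can, 54 mm diameter, 55 mm high, standing on the middle of the disc; origin at the centre of its underside, z up.
- bird: Loose sheet-steel bird on legs and a 70 x 45 mm foot plate, about 90 mm high, standing beyond the carousel; origin under the foot plate.
- grease_jar: Loose jar with black cap, 64 mm diameter, 75 mm high, beside the carousel; origin under it.
- billet: Loose steel block 60 x 50 x 45 mm, beside the carousel; origin under it.
- hammer: Loose hammer lying on the bench to the robot's right; origin on its underside.
- driver: Loose screwdriver lying on the bench to the robot's left; origin on its underside.
- spanner: Loose spanner lying on the bench to the robot's left; origin on its underside.
- bar_end: Loose round steel bar end, 36 mm diameter, 50 mm high, standing to the right of the carousel; origin under it.
- tins: The six tins together with their contents, fixed to the disc and turning with it; origin on the turning axis at the disc's top face, its own -x axis points to the square tin.
There are look-alikes about, which are no part of the job. What is shaped like the hub_can but pink or red is not meant.

How it is judged:
By the outcome, as a careful person would: the job done as asked, in the order asked, and still so for the second after the job is handed in, with the robot touching nothing.
It also fails if it takes over 48 s, if anything falls off the work surface, if the arm or the gripper's body presses on something with over 40 N, if the wrist force passes 120 N, or if a joint passes its speed limit or range.

## Working session

There is one attempt and no reset: what is moved stays moved. The work goes in short steps, Python scripts to look and compute and a tool call to move; the robot and the scene stay as the last step left them, time stands still between calls to the robot, and variables do not carry over. Pictures are saved under pics/ and viewed, at most 10 in all, crops included, and the job is handed in when it is done.

Besides the shell and the picture viewer there is one more tool, called after "Call:" as name([rows], argument=value, ...), one row to a line, values as JSON. move_arm: Moves the arm, as the interface text tells. Its arguments: {"type":"object","properties":{"motion":{"type":"array","items":{"type":"array"}},"gripper":{"type":"number"}},"required":["motion"]}

```bash
mkdir -p pics
cat > h.py <<'E'
import numpy as np, cv2
from plant import bot
def world(p,u,v,d=None):
    K=p["camera_matrix"];T=p["world_from_camera"]
    u=np.asarray(u,float);v=np.asarray(v,float)
    if d is None: d=p["depth"][v.astype(int),u.astype(int)]
    c=np.stack([(u-K[0,2])/K[0,0]*d,(v-K[1,2])/K[1,1]*d,d],-1)
    return c@T[:3,:3].T+T[:3,3]
def reg(p,q):
    r=bot.cut_out(p,q)
    return r
E
python3 - <<'E'
from h import *
s=bot.state();print(s["clock"],s["ee_pos"],s["ee_rot"])
p=bot.grab_frame("top");cv2.imwrite("pics/top1.png",p["frame"][:,:,::-1])
print(p["world_from_camera"])
for q in ["turntable","square_tin","pointer","hub_can","tins","hub","bird","grease_jar","billet","bar_end"]:
    for r in bot.cut_out(p,q)[:2]:
        v,u=np.nonzero(r["region"]); d=p["depth"][v,u];ok=d>0
        w=world(p,u[ok],v[ok]); print(q,round(r["score"],2),r["box"],np.median(w,0).round(3),w[:,2].max().round(3))
print(bot.state()["clock"])
E
```

```text
0.0 [ 0.25643791 -0.51369854  0.17640883] [-3.05569132e+00 -7.19972302e-01  2.79331734e-04]
[[ 0.02567679 -0.9856718   0.16670872  0.34366929]
 [-0.99954264 -0.02797898 -0.0114754   0.01034775]
 [ 0.01597532 -0.16633782 -0.98593941  1.35303764]
 [ 0.          0.          0.          1.        ]]
turntable 0.81 [289.2, 155.3, 89.9, 103.7] [ 0.556 -0.043  0.043] 0.101
square_tin 0.66 [306.4, 169.3, 60.3, 57.4] [ 0.581 -0.058  0.067] 0.093
pointer 0.86 [289.5, 157.7, 88.2, 100.3] [ 0.557 -0.043  0.043] 0.101
hub_can 0.83 [242.1, 195.8, 17.6, 19.2] [0.544 0.202 0.054] 0.063
hub_can 0.79 [400.0, 162.2, 24.3, 21.0] [ 0.658 -0.302  0.053] 0.062
tins 0.8 [305.1, 170.5, 61.7, 56.3] [ 0.585 -0.059  0.067] 0.093
hub 0.92 [287.9, 155.6, 93.6, 101.9] [ 0.558 -0.043  0.043] 0.101
bird 0.84 [347.6, 127.9, 28.2, 33.6] [ 0.748 -0.135  0.007] 0.092
grease_jar 0.88 [275.8, 135.8, 23.8, 28.1] [0.714 0.098 0.073] 0.082
grease_jar 0.47 [423.7, 276.4, 15.8, 12.8] [ 0.319 -0.346  0.049] 0.056
billet 0.67 [284.7, 157.4, 89.7, 99.0] [ 0.557 -0.044  0.043] 0.101
billet 0.57 [385.2, 205.9, 20.7, 24.3] [ 0.517 -0.251  0.045] 0.052
bar_end 0.58 [420.5, 275.4, 17.6, 12.6] [ 0.319 -0.346  0.049] 0.056
0.55
```

View pics/top1.png

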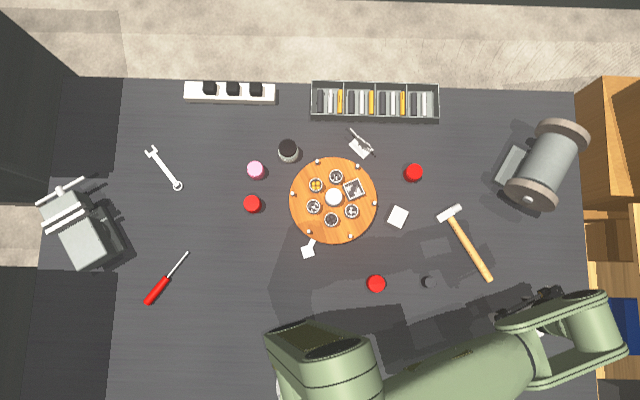

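The picture shows the carousel at about (333,200), the square tin at (355,188), the pointer diamond at (308,250) and the white-lidded hub can at (333,197). Next I'll measure the disc, the studs, the tin and the pointer.

```bash
cat >> h.py <<'E'
def plane(p,u,v,z):
    K=p["camera_matrix"];T=p["world_from_camera"]
    r=np.stack([(np.asarray(u,float)-K[0,2])/K[0,0],(np.asarray(v,float)-K[1,2])/K[1,1],np.ones(np.shape(u))],-1)@T[:3,:3].T
    return T[:3,3]+r*((z-T[2,3])/r[...,2])[...,None]
def ortho(p,c,half,z,px):  # world-plane rectified view: +x up, +y left
    n=int(2*half/px);g=half-(np.arange(n)+.5)*px
    X,Y=np.meshgrid(c[0]+g,c[1]+g,indexing="ij")
    T=p["world_from_camera"];P=np.stack([X,Y,np.full_like(X,z)],-1)-T[:3,3]
    q=P@T[:3,:3];K=p["camera_matrix"]
    m=lambda a:a.astype(np.float32)
    return cv2.remap(p["frame"],m(q[...,0]/q[...,2]*K[0,0]+K[0,2]),m(q[...,1]/q[...,2]*K[1,1]+K[1,2]),cv2.INTER_CUBIC)
E
python3 - <<'E'
from h import *
p=bot.grab_frame("top")
hsv=cv2.cvtColor(p["frame"],cv2.COLOR_RGB2HSV)
m=((hsv[...,0]>8)&(hsv[...,0]<22)&(hsv[...,1]>90)).astype(np.uint8);m[:150]=0;m[250:]=0;m[:,:280]=0;m[:,385:]=0
cs,_=cv2.findContours(m,cv2.RETR_EXTERNAL,cv2.CHAIN_APPROX_NONE);c=max(cs,key=cv2.contourArea)[:,0]
w=plane(p,c[:,0],c[:,1],0.042)[:,:2]
h=cv2.convexHull(w.astype(np.float32))[:,0]
A=np.c_[2*h,np.ones(len(h))];s=np.linalg.lstsq(A,(h**2).sum(1),rcond=None)[0];print("centre",s[:2],"r",np.sqrt(s[2]+s[:2]@s[:2]))
C=s[:2]
print("pointer guess",plane(p,308,250,.018)-np.r_[C,0])
f=p["frame"].astype(int);g=f.min(2);sub=np.zeros_like(g,bool);sub[240:262,296:318]=g[240:262,296:318]>150
v,u=np.nonzero(sub);print(len(u),u.mean(),v.mean(),u.min(),u.max(),v.min(),v.max())
np.savez("c.npz",C=C)
a=ortho(p,C,.2,.08,.001*.7);b=ortho(p,C,.2,.018,.0007)
cv2.imwrite("pics/o1.png",np.hstack([a[:, :],])[:,:,::-1]);print(a.shape)
E
```

```text
centre [ 0.56533855 -0.04944109] r 0.13985388354300876
pointer guess [-0.15995924  0.07348047  0.018     ]
183 307.9344262295082 249.43169398907105 301 315 240 258
(571, 571, 3)
```

View pics/o1.png

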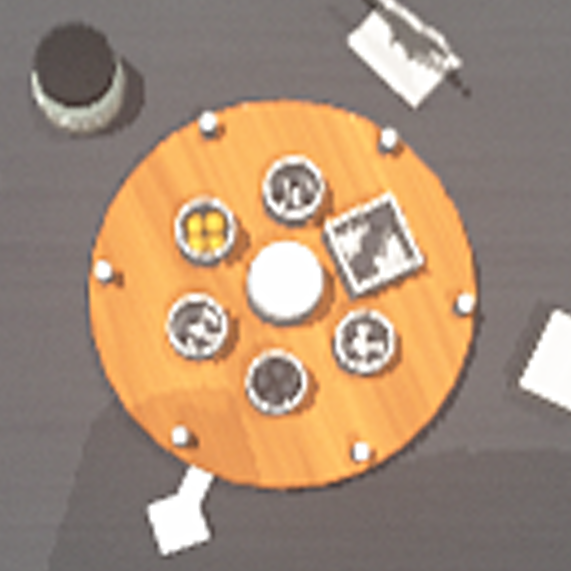

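The tin is at about -66° and the pointer at about 155°. I'll turn it roughly 139° clockwise by pushing the stud at -36°, keeping the fingers facing the hub along the whole arc.

```bash
cat >> h.py <<'E'
from scipy.spatial.transform import Rotation as Ro
def rows(xyz,yaw,n):
    s=bot.state();R=Ro.from_rotvec(s["ee_rot"]);p=np.array(s["ee_pos"])
    x=R.apply([1,0,0]);y0=np.arctan2(x[1],x[0]);dy=(np.radians(yaw)-y0+np.pi)%(2*np.pi)-np.pi
    G=Ro.from_euler("z",np.radians(yaw))*Ro.from_euler("x",np.pi)
    d=(R.inv()*G).as_rotvec() if 0 else None
    for i in range(n):
        q=p+(np.array(xyz)-p)/(n-i)
        Rn=Ro.from_euler("z",y0+dy*(i+1)/n)*Ro.from_euler("x",np.pi)
        t=np.round(R.inv().apply(q-p)*1000,1);r=np.round((R.inv()*Rn).as_rotvec(),3)
        print([t.tolist(),r.tolist()],end=",")
        p=p+R.apply(t/1000);R=R*Ro.from_rotvec(r)
    print(p,np.degrees(y0),np.degrees(dy))
E
python3 -c "
from h import *
rows([.6825,-.0969,.15],158,18)"
```

```text
[[31.5, -10.2, 1.5], [0.0, 0.0, -0.127]],[[32.6, -6.1, 1.5], [0.0, 0.0, -0.128]],[[33.1, -1.9, 1.5], [0.0, 0.0, -0.127]],[[33.1, 2.3, 1.5], [0.0, 0.0, -0.128]],[[32.5, 6.5, 1.5], [0.0, 0.0, -0.127]],[[31.4, 10.5, 1.5], [0.0, 0.0, -0.128]],[[29.8, 14.5, 1.5], [0.0, 0.0, -0.127]],[[27.7, 18.1, 1.5], [0.0, 0.0, -0.128]],[[25.2, 21.5, 1.6], [0.0, 0.0, -0.127]],[[22.3, 24.5, 1.5], [0.0, 0.0, -0.128]],[[18.9, 27.2, 1.6], [-0.0, 0.0, -0.127]],[[15.4, 29.4, 1.5], [-0.0, 0.0, -0.128]],[[11.5, 31.1, 1.6], [-0.0, 0.0, -0.127]],[[7.4, 32.3, 1.5], [-0.0, 0.0, -0.128]],[[3.3, 33.0, 1.6], [-0.0, 0.0, -0.127]],[[-0.9, 33.1, 1.5], [-0.0, 0.0, -0.128]],[[-5.2, 32.7, 1.6], [-0.0, 0.0, -0.127]],[[-9.2, 31.7, 1.5], [-0.0, 0.0, -0.128]],[ 0.68243244 -0.09691904  0.15004172] 26.515271492890122 131.48472850710985
```

Call:
move_arm([
  [[31.5,-10,1.5],[0,0,-0.127]],
  [[32.5,-6,1.5],[0,0,-0.128]],
  [[33,-2,1.5],[0,0,-0.127]],
  [[33,2.5,1.5],[0,0,-0.128]],
  [[32.5,6.5,1.5],[0,0,-0.127]],
  [[31.5,10.5,1.5],[0,0,-0.128]],
  [[30,14.5,1.5],[0,0,-0.127]],
  [[27.5,18,1.5],[0,0,-0.128]],
  [[25,21.5,1.5],[0,0,-0.127]],
  [[22.5,24.5,1.5],[0,0,-0.128]],
], gripper=0)

```text
clock: 1.6
ee_pos: [0.4941, -0.2819, 0.1627]
ee_rot: [2.022, 2.404, -0.0]
wrist_force: [-0.5, 0.4, -0.1]
gripper_width: 0.0172
grasp_force: 0.0
```

Call:
move_arm([
  [[19,27,1.5],[0,0,-0.127]],
  [[15.5,29.5,1.5],[0,0,-0.128]],
  [[11.5,31,1.5],[0,0,-0.127]],
  [[7.5,32.5,1.5],[0,0,-0.128]],
  [[3.5,33,1.5],[0,0,-0.127]],
  [[-1,33,1.5],[0,0,-0.128]],
  [[-5,32.5,1.5],[0,0,-0.127]],
  [[-9,31.5,1.5],[0,0,-0.128]],
  [[0,0,0],[0,0,0]],
  [[0,0,0],[0,0,0]],
])

```text
clock: 2.6
ee_pos: [0.6815, -0.0966, 0.1501]
ee_rot: [-0.599, -3.083, 0.001]
wrist_force: [-0.2, -0.9, -0.0]
gripper_width: 0.0006
grasp_force: 0.0
```

```bash
python3 -c "
from h import *
s=bot.state();print(s['clock'],s['ee_pos'],s['joint_positions'])
p=bot.grab_frame('wrist');cv2.imwrite('pics/w1.png',p['frame'][:,:,::-1]);print(p['tool_from_camera'])
rows([.6825,-.0969,.056],158,5)"
```

```text
2.6 [ 0.6815291  -0.09661413  0.15005724] [-2.66070841e-01  4.64925252e-01  1.25985230e+00 -5.78551519e-04
  1.41764639e+00 -1.45323682e+00]
[[ 4.50429631e-05 -9.69712501e-01 -2.44249184e-01  7.13842767e-02]
 [ 9.99999956e-01 -2.77444430e-05  2.94564319e-04 -9.82688724e-04]
 [-2.92419260e-04 -2.44249186e-01  9.69712457e-01 -2.07892200e-01]
 [ 0.00000000e+00  0.00000000e+00  0.00000000e+00  1.00000000e+00]]
[[-0.2, 0.2, 18.8], [-0.001, -0.001, -0.0]],[[-0.2, 0.2, 18.9], [0.0, 0.0, -0.0]],[[-0.2, 0.2, 18.8], [0.0, 0.0, -0.0]],[[-0.3, 0.2, 18.9], [0.0, 0.0, -0.001]],[[-0.2, 0.1, 18.8], [0.0, 0.0, 0.0]],[ 0.68248648 -0.09691157  0.05604254] 157.96332743004265 0.03667256995732606
```

View pics/w1.png

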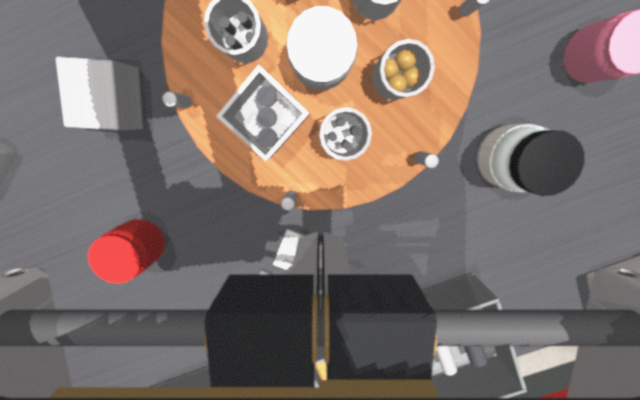

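The wrist view shows the stud at -36° near (288,203), with the bird outside it at (285,245). The shut fingers are over the rim beside the stud, so I can go down.

Call:
move_arm([
  [[0,0,19],[0,0,0]],
  [[0,0,19],[0,0,0]],
  [[0,0,19],[0,0,0]],
  [[0,0,19],[0,0,0]],
  [[0,0,18],[0,0,0]],
  [[0,0,0],[0,0,0]],
  [[0.1,-5,0],[0,0,0.04]],
  [[0.1,-5,0],[0,0,0.04]],
  [[0.1,-5,0],[0,0,0.04]],
])

```text
clock: 3.55
ee_pos: [0.6753, -0.112, 0.0582]
ee_rot: [0.788, 3.039, -0.0]
wrist_force: [-0.6, -0.2, -0.6]
gripper_width: 0.0008
grasp_force: 0.0
```

Call:
move_arm([
  [[0.1,-5,0],[0,0,0.04]],
  [[0.1,-5,0],[0,0,0.04]],
  [[0.1,-5,0],[0,0,0.04]],
  [[0.1,-5,0],[0,0,0.04]],
  [[0.1,-5,0],[0,0,0.04]],
  [[0.1,-5,0],[0,0,0.04]],
  [[0.1,-5,0],[0,0,0.04]],
])

```text
clock: 4.25
ee_pos: [0.6544, -0.1399, 0.0583]
ee_rot: [1.204, 2.899, -0.0]
wrist_force: [-0.5, -0.2, -0.3]
gripper_width: 0.0005
grasp_force: 0.0
```

```bash
cat >> h.py <<'E'
def fstate():
    s=bot.state();C=np.load("c.npz")["C"];d=np.array(s["ee_pos"][:2])-C
    x=Ro.from_rotvec(s["ee_rot"]).apply([1,0,0]);z=Ro.from_rotvec(s["ee_rot"]).apply([0,0,1])
    print(s["clock"],"r",np.hypot(*d).round(4),"ang",np.degrees(np.arctan2(d[1],d[0])).round(2),"yaw-180",np.degrees(np.arctan2(-x[1],-x[0])).round(2),"z",s["ee_pos"][2],z.round(3),s["wrist_force"],s["joint_positions"][5])
E
python3 - <<'E'
from h import *
fstate()
p=bot.grab_frame("top");C=np.load("c.npz")["C"]
cv2.imwrite("pics/o2.png",ortho(p,C,.2,.08,.0007)[:,:,::-1])
E
```

```text
4.25 r 0.1269 ang -45.48 yaw-180 -45.11 z 0.058335391653715894 [ 0.002 -0.001 -1.   ] [-0.5266234  -0.1907993  -0.32269378] -1.1232071303604252
```

View pics/o2.png

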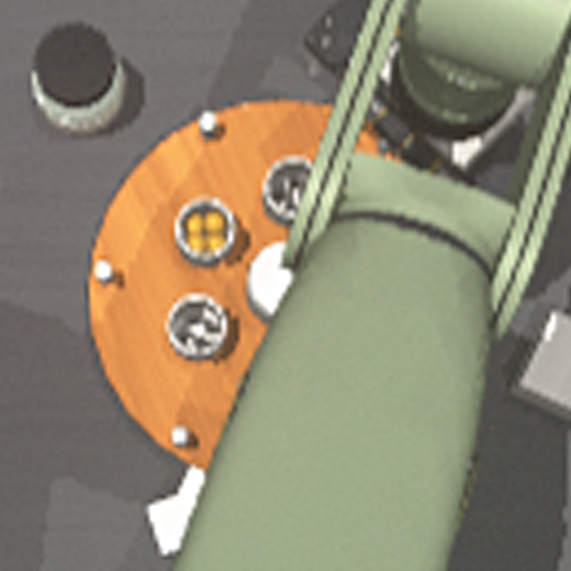

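The disc hasn't moved: the visible studs at (208,124), (104,271) and (180,436) are unchanged, and there's no contact force. I'll check with the wrist camera.

```bash
python3 -c "
from h import *
p=bot.grab_frame('wrist');cv2.imwrite('pics/w2.png',p['frame'][:,:,::-1]);print(p['camera_matrix']);fstate()"
```

```text
[[333.00483232   0.         320.21496484]
 [  0.         333.00483232 204.55987512]
 [  0.           0.           1.        ]]
4.35 r 0.1269 ang -45.59 yaw-180 -45.03 z 0.058167094078946116 [ 0.002 -0.001 -1.   ] [-0.58033501 -0.6330836   0.15779459] -1.1247809705186824
```

View pics/w2.png

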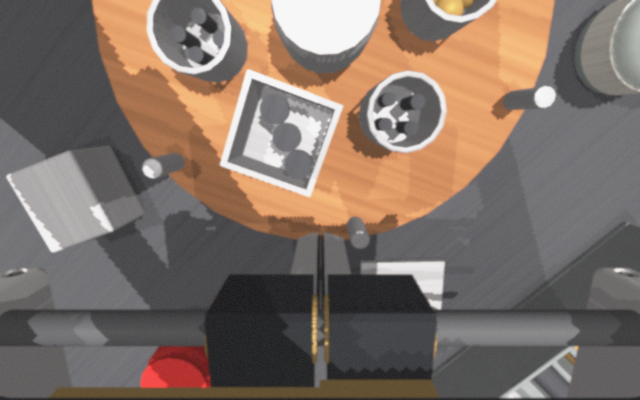

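The finger slid past on the outside of the stud; the stud top is now on the right at (357,230). My centre was several mm off in the arm's frame, so I'll refit it from the three stud tops in this picture, at (152,168), (357,230) and (544,97).

Run:
```python
from h import *
from scipy.optimize import least_squares
p=bot.grab_frame("wrist");s=bot.state()
T=np.eye(4);R=Ro.from_rotvec(s["ee_rot"]).as_matrix();T[:3,:3]=R;T[:3,3]=s["ee_pos"]
p["world_from_camera"]=T@p["tool_from_camera"]
w=plane(p,[152,357,544],[168,230,97],.0755)[:,:2]
f=lambda q:np.concatenate([w[i]-q[:2]-.128*np.array([np.cos(q[2]-(-i)*np.pi/3),np.sin(q[2]-(-i)*np.pi/3)]) for i in range(3)])
r=least_squares(f,[.565,-.05,np.radians(-96)]);print(r.x,np.degrees(r.x[2]),r.fun.round(4))
c=least_squares(lambda q:np.hypot(*(w-q).T)-.128,[.56,-.05]).x;print(c)
# square-tin via wood disc rim for check
print(np.load("c.npz")["C"])
np.savez("c.npz",C=r.x[:2]);fstate()
```

```text
[ 0.56294042 -0.04846085 -1.65731282] -94.9570299689545 [ 0.002  -0.0012 -0.0038  0.0021  0.0018 -0.0009]
[ 0.56139561 -0.04718845]
[ 0.56533855 -0.04944109]
4.4 r 0.1292 ang -44.93 yaw-180 -44.97 z 0.05799106465865282 [ 0.002 -0.001 -1.   ] [ 0.82668028  0.652662   -0.39144127] -1.1253963713695865
```

Call:
move_arm([
  [[-5,0,0],[0,0,0]],
  [[0.2,10.5,0],[0,0,-0.08]],
  [[0.2,10.5,0],[0,0,-0.08]],
  [[0.2,10.5,0],[0,0,-0.08]],
  [[0.2,10.5,0],[0,0,-0.08]],
  [[0.2,10.5,0],[0,0,-0.08]],
  [[12,0,0],[0,0,0]],
  [[0,0,0],[0,0,0]],
])

```text
clock: 5.2
ee_pos: [0.6758, -0.0939, 0.0565]
ee_rot: [-0.597, -3.083, -0.0]
wrist_force: [-0.3, 0.2, -0.0]
gripper_width: 0.0006
grasp_force: 0.0
```

```bash
python3 -c "
from h import *
np.savez('c.npz',C=np.array([.562,-.0475]));fstate()"
```

```text
5.2 r 0.1229 ang -22.19 yaw-180 -21.93 z 0.05652934116402072 [-0.001  0.    -1.   ] [-0.28585419  0.17900721 -0.03373166] -1.4529098826048497
```

Call:
move_arm([
  [[0.1,-4.9,0],[0,0,0.04]],
  [[0.1,-4.9,0],[0,0,0.04]],
  [[0.1,-4.9,0],[0,0,0.04]],
  [[0.1,-4.9,0],[0,0,0.04]],
  [[0.1,-4.9,0],[0,0,0.04]],
  [[0.1,-4.9,0],[0,0,0.04]],
  [[0.1,-4.9,0],[0,0,0.04]],
  [[0.1,-4.9,0],[0,0,0.04]],
  [[0.1,-4.9,0],[0,0,0.04]],
  [[0.1,-4.9,0],[0,0,0.04]],
])

```text
clock: 6.2
ee_pos: [0.6499, -0.1361, 0.0568]
ee_rot: [1.202, 2.901, -0.0]
wrist_force: [0.6, -0.9, 0.7]
gripper_width: 0.0003
grasp_force: 0.0
```

```bash
python3 -c "
from h import *
fstate()
p=bot.grab_frame('wrist');cv2.imwrite('pics/w3.png',p['frame'][:,:,::-1])"
```

```text
6.2 r 0.1248 ang -45.23 yaw-180 -45.02 z 0.05684379674677551 [ 0.001 -0.    -1.   ] [ 0.61344578 -0.94704164  0.71880283] -1.1215516765056952
```

View pics/w3.png

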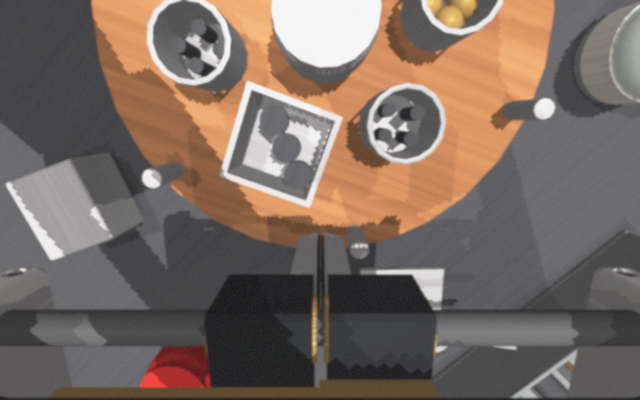

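The finger passed the stud again without touching it; the stud top is now at (360,250), right of the tip at (320,237). I'll use depth to get the real geometry of the stud and the finger tip in the tool frame.

Run:
```python
from h import *
p=bot.grab_frame("wrist");s=bot.state()
T=np.eye(4);T[:3,:3]=Ro.from_rotvec(s["ee_rot"]).as_matrix();T[:3,3]=s["ee_pos"]
pt=dict(p);pt["world_from_camera"]=p["tool_from_camera"]
vv,uu=np.mgrid[0:400,0:640]
t=world(pt,uu,vv)*1000
for n,(u,v) in dict(studtop=(360,250),studmid=(359,242),studbase=(357,228),tip=(312,240),tip2=(330,240),tip3=(305,260),disc=(300,225),disc2=(340,220),left=(152,177),right=(543,108),tinrim=(283,92),hubcan=(325,20)).items():
    a=t[v-1:v+2,u-1:u+2].reshape(-1,3);print(n,np.median(a,0).round(1), "z world",round(s["ee_pos"][2]-np.median(a[:,2])/1000,4))
f=t[(t[...,2]<0)&(t[...,2]>-12)&(abs(t[...,0])<30)&(abs(t[...,1])<30)&(p["depth"]>0)];print("fingers",len(f),f.min(0),f.max(0)) if len(f) else print("none")
```

```text
studtop [ -4.4  22.9 -19.9] z world 0.0766
studmid [  0.3  22.2 -19.4] z world 0.0762
studbase [ 1.2 23.6  4.9] z world 0.0519
tip [ 10.   -5.5 -41.8] z world 0.0986
tip2 [  9.8   4.  -41.8] z world 0.0985
tip3 [ 10.   -8.  -68.2] z world 0.125
disc [  0.5 -15.2  13.9] z world 0.0429
disc2 [ 3.9 12.7 14.3] z world 0.0425
left [ 39.7 -97.3 -19.9] z world 0.0767
right [ 77.6 119.4 -20.3] z world 0.077
tinrim [ 88.6 -24.7  14. ] z world 0.0428
hubcan [115.2   1.  -41. ] z world 0.0978
fingers 152 [ -5.39768791 -14.13420631 -11.99559303] [29.9071794  29.04423631 -0.07458529]
```

Run:
```python
from h import *
p=bot.grab_frame("wrist")
pt=dict(p);pt["world_from_camera"]=p["tool_from_camera"]
vv,uu=np.mgrid[0:400,0:640]
t=world(pt,uu,vv)*1000
for v in range(215,262,4): print(v,[t[v,u].round(0).astype(int).tolist() for u in (300,306,312,320,328,334)])
c=p["frame"][195:275,260:380,::-1];cv2.imwrite("pics/w4.png",cv2.resize(c,None,fx=6,fy=6,interpolation=cv2.INTER_CUBIC))
```

```text
215 [[8, -15, 14], [8, -11, 14], [7, -7, 15], [7, -1, 15], [8, 4, 13], [7, 8, 15]]
219 [[4, -15, 15], [5, -11, 13], [5, -7, 14], [5, -1, 14], [5, 4, 14], [5, 8, 12]]
223 [[2, -15, 14], [2, -11, 14], [2, -7, 14], [2, -1, 14], [2, 4, 14], [2, 8, 14]]
227 [[-1, -15, 14], [-1, -11, 14], [-1, -7, 15], [-1, -1, 14], [-1, 4, 13], [-1, 8, 13]]
231 [[-4, -15, 14], [-4, -11, 15], [-4, -7, 13], [-4, -1, 13], [-4, 4, 15], [-4, 9, 14]]
235 [[-7, -15, 14], [10, -9, -34], [10, -6, -35], [8, -1, -30], [10, 3, -35], [10, 7, -33]]
239 [[10, -12, -40], [10, -9, -41], [10, -5, -41], [9, -1, -37], [10, 3, -41], [10, 6, -41]]
243 [[10, -12, -46], [10, -8, -47], [9, -5, -45], [8, -1, -42], [10, 3, -46], [10, 6, -47]]
247 [[10, -11, -52], [10, -8, -53], [10, -5, -52], [9, -1, -49], [10, 3, -52], [10, 6, -52]]
251 [[10, -11, -58], [10, -8, -57], [10, -5, -57], [8, -1, -53], [10, 3, -57], [10, 6, -57]]
255 [[10, -11, -62], [10, -8, -62], [10, -5, -62], [8, -1, -58], [10, 3, -62], [10, 5, -62]]
259 [[10, -10, -66], [9, -8, -66], [10, -5, -66], [8, -1, -64], [10, 2, -67], [10, 5, -66]]
```

View pics/w4.png

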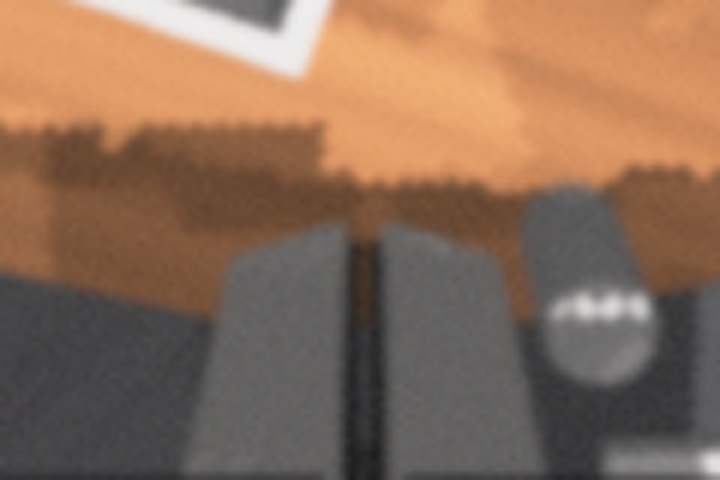

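The depth data explains it: the real finger tips end about 29 mm short of the nominal TCP, at tool z ≈ -30, so they passed over the 76 mm stud tops. I'll go back above the stud and come down 28 mm further.

Call:
move_arm([
  [[0.2,9.8,0],[0,0,-0.08]],
  [[0.2,9.8,0],[0,0,-0.08]],
  [[0.2,9.8,0],[0,0,-0.08]],
  [[0.2,9.8,0],[0,0,-0.08]],
  [[0.2,9.8,0],[0,0,-0.08]],
  [[-2,0,9],[0,0,0]],
  [[0,0,9],[0,0,0]],
  [[0,0,9],[0,0,0]],
  [[0,0,0],[0,0,0]],
])

```text
clock: 7.25
ee_pos: [0.6767, -0.0959, 0.0266]
ee_rot: [-0.6, -3.079, -0.0]
wrist_force: [0.3, -0.2, -0.1]
gripper_width: 0.0005
grasp_force: 0.0
```

Call:
move_arm([
  [[0.1,-5,0],[0,0,0.04]],
  [[0.1,-5,0],[0,0,0.04]],
  [[0.1,-5,0],[0,0,0.04]],
  [[0.1,-5,0],[0,0,0.04]],
  [[0.1,-5,0],[0,0,0.04]],
  [[0.1,-5,0],[0,0,0.04]],
])

```text
clock: 7.85
ee_pos: [0.6645, -0.1216, 0.0292]
ee_rot: [-0.968, -2.989, -0.003]
wrist_force: [1.0, 1.0, -1.9]
gripper_width: -0.0001
grasp_force: 1.3
```

```bash
python3 -c "
from h import *
fstate()
p=bot.grab_frame('wrist');cv2.imwrite('pics/w5.png',p['frame'][:,:,::-1])"
```

```text
7.85 r 0.1265 ang -35.85 yaw-180 -35.88 z 0.029168411169232772 [ 0.001  0.002 -1.   ] [ 1.0496585   1.04364348 -1.85004251] -1.255119756123438
```

View pics/w5.png

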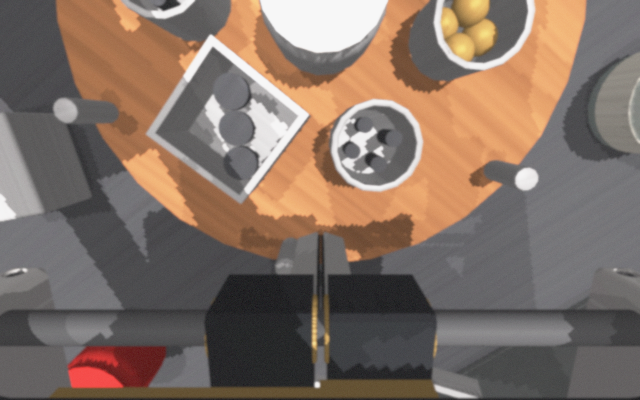

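Contact is made: the stud at (290,260) is against the left side of the finger. I'll keep to the steady arc.

Call:
move_arm([
  [[0.1,-5,0],[0,0,0.04]],
  [[0.1,-5,0],[0,0,0.04]],
  [[0.1,-5,0],[0,0,0.04]],
  [[0.1,-5,0],[0,0,0.04]],
  [[0.1,-5,0],[0,0,0.04]],
  [[0.1,-5,0],[0,0,0.04]],
  [[0.1,-5,0],[0,0,0.04]],
  [[0.1,-5,0],[0,0,0.04]],
  [[0.1,-5,0],[0,0,0.04]],
  [[0.1,-5,0],[0,0,0.04]],
])

```text
clock: 8.9
ee_pos: [0.628, -0.1549, 0.0292]
ee_rot: [-1.541, -2.737, -0.003]
wrist_force: [1.2, 3.1, -1.8]
gripper_width: 0.0003
grasp_force: 1.3
```

```bash
python3 -c "
from h import *
fstate()"
```

```text
8.9 r 0.1261 ang -58.44 yaw-180 -58.76 z 0.029201229369552252 [ 0.     0.002 -1.   ] [ 1.18702149  3.13573628 -1.77916042] -0.9228578638818298
```

Call:
move_arm([
  [[0.1,-5,0],[0,0,0.04]],
  [[0.1,-5,0],[0,0,0.04]],
  [[0.1,-5,0],[0,0,0.04]],
  [[0.1,-5,0],[0,0,0.04]],
  [[0.1,-5,0],[0,0,0.04]],
  [[0.1,-5,0],[0,0,0.04]],
  [[0.1,-5,0],[0,0,0.04]],
  [[0.1,-5,0],[0,0,0.04]],
  [[0.1,-5,0],[0,0,0.04]],
  [[0.1,-5,0],[0,0,0.04]],
])

```text
clock: 9.9
ee_pos: [0.582, -0.1724, 0.0297]
ee_rot: [2.054, 2.376, 0.003]
wrist_force: [2.9, 1.7, -1.6]
gripper_width: 0.0006
grasp_force: 1.3
```

Call:
move_arm([
  [[0.1,-5,0],[0,0,0.04]],
  [[0.1,-5,0],[0,0,0.04]],
  [[0.1,-5,0],[0,0,0.04]],
  [[0.1,-5,0],[0,0,0.04]],
  [[0.1,-5,0],[0,0,0.04]],
  [[0.1,-5,0],[0,0,0.04]],
  [[0.1,-5,0],[0,0,0.04]],
  [[0.1,-5,0],[0,0,0.04]],
  [[0.1,-5,0],[0,0,0.04]],
  [[0.1,-5,0],[0,0,0.04]],
])

```text
clock: 10.9
ee_pos: [0.533, -0.1704, 0.0301]
ee_rot: [2.484, 1.919, 0.004]
wrist_force: [2.5, 1.6, -0.3]
gripper_width: 0.0006
grasp_force: 1.3
```

```bash
python3 -c "
from h import *
fstate()
p=bot.grab_frame('wrist');cv2.imwrite('pics/w6.png',p['frame'][:,:,::-1])"
```

```text
10.9 r 0.1263 ang -103.28 yaw-180 -104.61 z 0.030081102098949493 [ 0.003 -0.    -1.   ] [ 2.50190285  1.61871223 -0.34353271] -0.21050581523183767
```

View pics/w6.png

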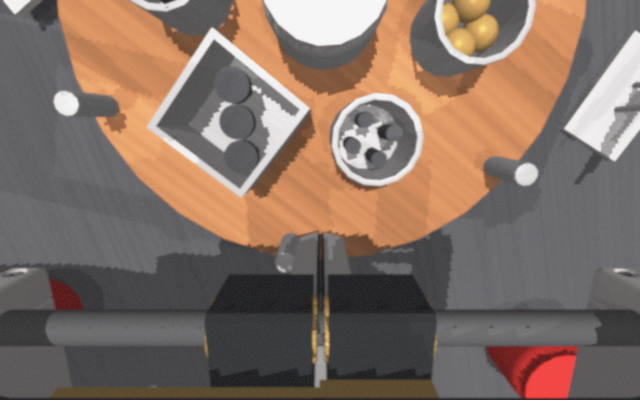

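The stud is tracking well, still against the left of the finger at (288,255), and the disc is turning with it. Two more batches.

Call:
move_arm([
  [[0.1,-5,0],[0,0,0.04]],
  [[0.1,-5,0],[0,0,0.04]],
  [[0.1,-5,0],[0,0,0.04]],
  [[0.1,-5,0],[0,0,0.04]],
  [[0.1,-5,0],[0,0,0.04]],
  [[0.1,-5,0],[0,0,0.04]],
  [[0.1,-5,0],[0,0,0.04]],
  [[0.1,-5,0],[0,0,0.04]],
  [[0.1,-5,0],[0,0,0.04]],
  [[0.1,-5,0],[0,0,0.04]],
])

```text
clock: 11.95
ee_pos: [0.4886, -0.1493, 0.0303]
ee_rot: [2.815, 1.389, 0.004]
wrist_force: [3.0, 0.1, -1.3]
gripper_width: 0.0008
grasp_force: 1.3
```

Call:
move_arm([
  [[0.1,-5,0],[0,0,0.04]],
  [[0.1,-5,0],[0,0,0.04]],
  [[0.1,-5,0],[0,0,0.04]],
  [[0.1,-5,0],[0,0,0.04]],
  [[0.1,-5,0],[0,0,0.04]],
  [[0.1,-5,0],[0,0,0.04]],
  [[0.1,-5,0],[0,0,0.04]],
  [[0.1,-5,0],[0,0,0.04]],
  [[0.1,-5,0],[0,0,0.04]],
  [[0.1,-5,0],[0,0,0.04]],
])

```text
clock: 12.95
ee_pos: [0.4559, -0.1123, 0.0303]
ee_rot: [3.034, 0.802, 0.004]
wrist_force: [2.2, -0.8, -1.2]
gripper_width: 0.0003
grasp_force: 1.3
```

```bash
python3 -c "
from h import *
fstate()
p=bot.grab_frame('wrist');a=p['frame'];q=bot.grab_frame('top');fr=q['frame'][130:290,240:420]
c=cv2.resize(fr,None,fx=2.2,fy=2.2)
s=np.zeros((400+c.shape[0]//1,640,3),np.uint8)[:752]
o=np.zeros((360,640,3),np.uint8);o[:352,:396]=c
cv2.imwrite('pics/w7.png',cv2.resize(np.vstack([a,o]),None,fx=.78,fy=.78)[:,:,::-1])"
```

```text
12.95 r 0.1243 ang -148.59 yaw-180 -150.39 z 0.030348622203331344 [ 0.004 -0.002 -1.   ] [ 2.1639872  -0.77599318 -1.21209831] 0.6289972475397634
```

View pics/w7.png

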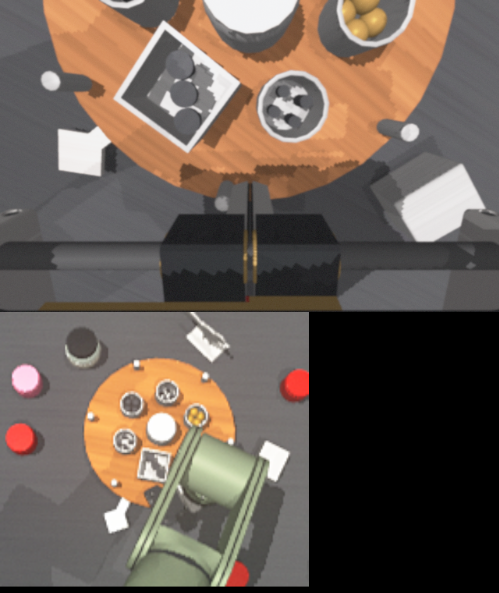

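The wrist view shows the tin at (180,85) and the diamond at (85,150). The top view shows the tin, studs and diamond all clear of the arm, so I can measure numerically from there.

```bash
cat >> h.py <<'E'
from scipy.optimize import least_squares
def measure():
    p=bot.grab_frame("top");px=.0005;C0=np.array([.5653,-.0494])
    def blobs(z,r0,r1,amin,amax,th):
        o=ortho(p,C0,.22,z,px);n=o.shape[0];g=.22-(np.arange(n)+.5)*px
        X,Y=np.meshgrid(g,g,indexing="ij");r=np.hypot(X,Y)
        m=((o.min(2)>th)&(r>r0)&(r<r1)).astype(np.uint8)
        k,l,st,ce=cv2.connectedComponentsWithStats(m)
        return [(np.r_[.22-(c[1]+.5)*px,.22-(c[0]+.5)*px],s[4]*px*px*1e6,l==i) for i,(s,c) in enumerate(zip(st,ce)) if i and amin<s[4]*px*px*1e6<amax],X,Y
    S,_,_=blobs(.076,.112,.138,30,250,150)
    S=[b[0] for b in S if not(np.degrees(np.arctan2(b[0][1],b[0][0])) % 360>205 and np.degrees(np.arctan2(b[0][1],b[0][0]))%360<260)]
    S=np.array(S);print("studs",[(np.hypot(*s).round(4),np.degrees(np.arctan2(s[1],s[0])).round(1)) for s in S])
    def f(q):
        a=np.arctan2(S[:,1]-q[1],S[:,0]-q[0]);k=np.round((a-q[2])/(np.pi/3));b=q[2]+k*np.pi/3
        return np.concatenate([S[:,0]-q[0]-.128*np.cos(b),S[:,1]-q[1]-.128*np.sin(b)])
    r=min((least_squares(f,[0,0,t],loss="soft_l1",f_scale=.002) for t in np.radians([0,20,40])),key=lambda r:r.cost)
    c=r.x[:2];print("centre off",c.round(4),"phase mod60",np.degrees(r.x[2])%60,"max res",abs(f(r.x)).max())
    P,_,_=blobs(.018,.14,.215,150,2500,140)
    for b in P: 
        for cc in (np.zeros(2),c): d=b[0]-cc;print("ptr?",b[1].round(),np.hypot(*d).round(4),np.degrees(np.arctan2(d[1],d[0])).round(2))
    for t in bot.cut_out(p,"square_tin")[:2]: 
        print("cut",t["score"],t["box"])
    # tin rim: match rotated square ring on z=.084
    o=ortho(p,C0,.22,.084,px).min(2).astype(float)
    best=[]
    for a in np.radians(np.arange(100,300,.5)):
        u=np.linspace(-.0255,.0255,60);e=np.full(60,.0253)
        q=np.r_[np.c_[u,e],np.c_[u,-e],np.c_[e,u],np.c_[-e,u]]+[.068,0]
        w=q@np.array([[np.cos(a),np.sin(a)],[-np.sin(a),np.cos(a)]])
        for cx in (-.004,-.002,0,.002,.004):
            for cy in (-.004,-.002,0,.002,.004):
                i=((.22-w[:,0]-cx)/px).astype(int);j=((.22-w[:,1]-cy)/px).astype(int);best.append((np.minimum(o[i,j],180).mean(),np.degrees(a),cx,cy))
    best.sort(reverse=True);print([np.round(b,3).tolist() for b in best[:4]])
E
python3 -c "
from h import *
measure();fstate()"
```

```text
studs [(np.float64(0.1284), np.float64(21.2)), (np.float64(0.128), np.float64(-38.6)), (np.float64(0.1285), np.float64(80.9)), (np.float64(0.1276), np.float64(-98.8)), (np.float64(0.1278), np.float64(140.8)), (np.float64(0.1173), np.float64(-161.2)), (np.float64(0.1174), np.float64(-176.3))]
centre off [0.0011 0.0015] phase mod60 20.732887131085143 max res 0.03614153985273687
ptr? 2323.0 0.1946 -26.17
ptr? 2323.0 0.1943 -26.72
ptr? 648.0 0.1989 45.09
ptr? 648.0 0.197 45.0
ptr? 1112.0 0.2043 -103.23
ptr? 1112.0 0.206 -103.43
ptr? 662.0 0.1994 -120.83
ptr? 662.0 0.2013 -120.87
ptr? 1846.0 0.1741 154.9
ptr? 1846.0 0.1744 155.51
ptr? 1680.0 0.1873 -176.66
ptr? 1680.0 0.1885 -176.22
ptr? 624.0 0.1798 173.7
ptr? 624.0 0.1807 174.23
cut 0.72 [304.4, 167.4, 56.0, 58.7]
[[178.288, 170.5, 0.0, 0.0], [177.946, 172.0, 0.0, 0.002], [177.312, 172.5, 0.0, 0.002], [176.875, 171.0, 0.0, 0.0]]
13.15 r 0.1249 ang -149.16 yaw-180 -150.26 z 0.029972329032614757 [ 0.001 -0.001 -1.   ] [ 0.42089354 -0.06857213 -0.35891162] 0.6265531586022067
```

Remaining turn is about 16.2° (tin at 171.1°, pointer at 154.9°). I'll do most of it, then measure again.

Call:
move_arm([
  [[0.1,-5,0],[0,0,0.04]],
  [[0.1,-5,0],[0,0,0.04]],
  [[0.1,-5,0],[0,0,0.04]],
  [[0.1,-5,0],[0,0,0.04]],
  [[0.1,-5,0],[0,0,0.04]],
  [[0,-2.5,0],[0,0,0.02]],
  [[0,0,0],[0,0,0]],
])

```text
clock: 13.85
ee_pos: [0.4438, -0.0861, 0.0298]
ee_rot: [3.106, 0.467, 0.001]
wrist_force: [1.0, -1.1, 1.2]
gripper_width: 0.0003
grasp_force: 0.8
```

```bash
python3 -c "
from h import *
measure();fstate()"
```

```text
studs [(np.float64(0.1284), np.float64(8.7)), (np.float64(0.1276), np.float64(-51.4)), (np.float64(0.1282), np.float64(68.4)), (np.float64(0.1282), np.float64(128.3)), (np.float64(0.1261), np.float64(-175.6)), (np.float64(0.1333), np.float64(169.1))]
centre off [-0.0009  0.0032] phase mod60 7.163040559715373 max res 0.037891054447895034
ptr? 2322.0 0.1946 -26.17
ptr? 2322.0 0.1968 -26.88
ptr? 646.0 0.1989 45.12
ptr? 646.0 0.1973 44.28
ptr? 1609.0 0.2015 -102.16
ptr? 1609.0 0.2044 -101.72
ptr? 1890.0 0.1507 -131.97
ptr? 1890.0 0.1524 -130.91
ptr? 824.0 0.1826 -133.31
ptr? 824.0 0.1843 -132.42
ptr? 570.0 0.1907 -128.91
ptr? 570.0 0.1926 -128.1
ptr? 1832.0 0.1741 154.9
ptr? 1832.0 0.1719 155.73
ptr? 534.0 0.179 166.25
ptr? 534.0 0.1773 167.17
ptr? 495.0 0.178 170.78
ptr? 495.0 0.1766 171.75
ptr? 618.0 0.2056 175.78
ptr? 618.0 0.2045 176.65
cut 0.68 [304.7, 174.0, 58.6, 52.1]
[[168.512, 158.5, 0.0, 0.0], [168.438, 158.0, 0.0, 0.0], [168.396, 159.0, 0.0, 0.0], [168.267, 160.5, 0.002, 0.002]]
13.95 r 0.1245 ang -161.95 yaw-180 -162.89 z 0.029705649786126102 [ 0. -0. -1.] [ 0.64204239 -0.89697212  1.95082215] 0.8888220365756654
```

Call:
move_arm([
  [[0,-2.5,0],[0,0,0.02]],
  [[0,-2.5,0],[0,0,0.02]],
  [[0,-2.6,0],[0,0,0.021]],
  [[0,0,0],[0,0,0]],
  [[0,0,0],[0,0,0]],
])

```text
clock: 14.45
ee_pos: [0.441, -0.0781, 0.0294]
ee_rot: [-3.119, -0.371, 0.001]
wrist_force: [1.6, -1.0, 1.3]
gripper_width: 0.0007
grasp_force: 0.7
```

```bash
python3 -c "
from h import *
measure();fstate()" | grep -v '\-1[0-9][0-9]\.\|-2\|ptr.*4[45]'
```

```text
centre off [-0.      0.0047] phase mod60 2.7932071813314443 max res 0.03290046699286565
ptr? 2306.0 0.1751 156.88
ptr? 2306.0 0.1733 158.29
ptr? 480.0 0.1774 168.27
ptr? 480.0 0.1765 169.75
ptr? 420.0 0.2083 173.13
ptr? 420.0 0.2078 174.41
cut 0.73 [303.6, 172.4, 53.4, 53.9]
[[163.712, 156.0, 0.002, 0.002], [163.154, 157.5, 0.002, 0.004], [161.929, 155.0, 0.0, 0.002], [161.921, 154.0, 0.0, 0.0]]
```

Now I'll back the finger off the stud, lift, retreat to the right and check with a clear view.

Call:
move_arm([
  [[0,4,0],[0,0,0]],
  [[0,5,0],[0,0,0]],
  [[0,0,-20],[0,0,0]],
  [[0,0,-30],[0,0,0]],
  [[0,10,-30],[0,0,0]],
  [[-10,40,-20],[0,0,0]],
  [[-10,45,0],[0,0,0]],
  [[-10,45,0],[0,0,0]],
  [[0,45,0],[0,0,0]],
  [[0,45,0],[0,0,0]],
])

```text
clock: 15.55
ee_pos: [0.4676, -0.3196, 0.1292]
ee_rot: [-3.119, -0.369, 0.001]
wrist_force: [-0.1, -0.1, 1.4]
gripper_width: 0.0006
grasp_force: 0.0
```

Run:
```python
from h import *
fstate();measure()
p=bot.grab_frame("top")
o=ortho(p,[.5653,-.0494],.22,.018,.0005)
m=(o.min(2)>150).astype(np.uint8);n=m.shape[0];g=.22-(np.arange(n)+.5)*.0005
X,Y=np.meshgrid(g,g,indexing="ij");m[(np.hypot(X+.163,Y-.0763)>.022)]=0
r=cv2.minAreaRect(cv2.findNonZero(m));x,y=.22-r[0][1]*.0005,.22-r[0][0]*.0005
print("diamond",x,y,np.hypot(x,y),np.degrees(np.arctan2(y,x)),r[1],r[2])
i=m>0;print(i.sum()*.25,np.degrees(np.arctan2(Y[i].mean(),X[i].mean())))
```

```text
15.55 r 0.288 ang -109.13 yaw-180 -166.49 z 0.12916977040509026 [-0.001  0.001 -1.   ] [-0.09481658 -0.07453654  1.42584289] 0.5822301952647225
studs [(np.float64(0.1282), np.float64(5.0)), (np.float64(0.1274), np.float64(-55.0)), (np.float64(0.1284), np.float64(64.7)), (np.float64(0.1281), np.float64(124.6)), (np.float64(0.1276), np.float64(-175.5))]
centre off [0.0002 0.0005] phase mod60 4.7350490520827035 max res 0.00022618245103797618
ptr? 2312.0 0.1946 -26.17
ptr? 2312.0 0.1946 -26.34
ptr? 627.0 0.1991 45.19
ptr? 627.0 0.1986 45.13
ptr? 1575.0 0.2017 -102.18
ptr? 1575.0 0.2022 -102.2
ptr? 1848.0 0.1741 154.93
ptr? 1848.0 0.174 155.11
cut 0.94 [301.8, 169.8, 60.2, 58.0]
[[179.833, 154.5, 0.0, 0.0], [179.762, 156.0, 0.002, 0.002], [179.742, 154.0, 0.0, 0.0], [179.425, 155.5, 0.0, 0.002]]
diamond -0.16217098999023435 0.07614660644531249 0.17915840942459274 154.847823590533 (80.12996673583984, 79.32005310058594) 70.14479064941406
1373.25 154.90869797696413
```

The tin reads 154.7° and the pointer 154.9–155.1°, so they agree within half a degree, and the arm is clear of everything.

```bash
python3 -c "
from plant import bot
print(bot.finish_job())"
```

```text
the job is handed in; nothing more can be done
None
```

The job is handed in: the carousel was turned about 139° clockwise by one rim stud, the square tin rests within about 0.5° of the pointer, and the arm was clear of everything at about 16 s of the 48 s limit; the first two passes missed because the finger tips end about 29 mm short of the stated TCP.

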